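# Fit a clamp plate over hidden studs and latch it

## Task

Put the steel clamp plate onto the specimen clamp so that both brass studs stand through its two holes and it lies flat on the clamp's four rubber pads. The studs may have been left up to 15 mm to either side of the middle, so slide the plate lightly over them until it drops, without pressing or shoving hard; then swing the latch with the red pin fully shut over the end of the plate and let go. Leave the gear, vial and lens standing about as they are.

Things in the scene. Friction and masses are not known exactly. Their poses are not given: they have to be found in the camera images.
- clamp_plate: loose steel plate 100 (x) x 56 (y) x 6 mm, 0.2 to 0.33 kg, lying flat; two through holes of 9.6 mm diameter at x = +35 and -35 mm, y = 0. Black upright grip bar in the middle, 14 mm thick (x), 30 mm long (y), top 42 mm above the underside, on a collar 20 x 36 mm up to 9 mm. Origin: centre of the underside, z up; alike when turned half round
- clamp_base: aluminium specimen clamp fixed to the worktop, x from -84 to +110 mm, y from -38 to +38 mm. Origin on the worktop below the middle of its slot, z up; rails top at 20 mm, four rubber rest pads on them top at 24 mm. Two screw heads, top 23 mm, at x = -76, y = +-29 mm; latch post (radius 9 mm) at x = +96, y = 0. Plate home: its origin 24 mm above this origin, their x axes in line; on the stud tops 34 mm
- slot_middle (a point): middle of the clamp's slot, at the height of the pads' tops (24 mm). A dark bar in the slot has two brass studs, 7.5 mm diameter, 70 mm apart along the base's x, y = 0, tops 10 mm above the pads. It is clamped, its place not measured: midway between the studs is anywhere from -15 to +15 mm from here along the base's x. Studs and pads yield downward together, 1 mm per 6 N, 3 mm at most
- latch (a joint): steel latch arm 65 mm long, 13 mm wide, level, on the clamp's post; 0 = open (points to the base's +y side), 1.4 = shut at its stop (points to the base's -x, over the plate's end); anticlockwise from above as it grows. Underside 31.5 mm, top 38.5 mm above the worktop: passes 1.5 mm over a plate that is home, strikes one that is not. About 1 N at the pin; stays where left
- latch_pin (a point): point on the upright red pin of the latch, 50 mm from the pivot; the pin is 11 mm in diameter and stands from 38.5 to 74.5 mm above the worktop; the point is on its axis, 58.5 mm above the worktop
- latch_pivot (a point): point on the latch's turning axis at the same height as the latch_pin point
- gear: small steel spur gear, 33 mm across, 16 mm high; a bystander; origin centre of underside
- vial_1: brown sample vial with blue cap, 22 mm across, 54 mm high; a bystander; origin centre of underside
- objective_spare: black microscope objective lens with a red ring, standing, 51 mm across, 52 mm high; a bystander; origin centre of underside
Things that resemble listed ones, but are neither listed nor needed, are in the scene too. Of the things that look like the clamp_plate, take the one that is nearest to the robot's base at the start.

How it is judged:
By the outcome, as a careful person would: the job done as asked, in the order asked, and still so for the second after the job is handed in, with the robot touching nothing.
It also fails if it takes over 69 s, if anything falls off the work surface, if the arm or the gripper's body presses on something with over 40 N, if the wrist force passes 120 N, or if a joint passes its speed limit or range.

## Robot

A 6-joint arm with a two-finger parallel gripper is mounted at the origin on a cart in front of the work surface, level with it; the furniture and walls round the work are solid. World frame = base frame: x ahead of the robot, y to its left, z up, the work surface at z = 0. Lengths are in m, angles in rad, forces in N, time in s.
With the tool pointing down it reaches from about 0.3 to 0.85 m from the base axis. Payload 4.2 kg.
Tool frame: the origin (TCP) lies midway between the tips of the shut fingers; the grasp point (between the pads) lies 19 mm behind it; y points along the fingers, x is the direction in which the jaws open and shut, and the axes are right-handed (so a half turn about y gives the same grasp; the last joint's range is limited). The gripper opens to 91 mm and grips with 3 to 60 N. Pads are 32 mm wide; open, the fingers measure 118 mm over their backs; the gripper's body (76 mm by 178 mm) begins 60 mm behind the grasp point.
Start: joints at [-1.22, 0.32, 1.565, -0, 1.257, -0.02], TCP at [0.208, -0.536, 0.214] pointing down, gripper open.
Joint ranges: [-3.11, 3.11], [-0.84, 2.01], [0.21, 2.61], [-1.34, 4.49], [0.05, 2.63], [-2.56, 2.56]. Speed limits (rad/s): [2.57, 2.57, 3.14, 3.14, 3.14, 3.14].

## Interface

Orientations are given as a rotation vector (axis times angle).
In Python, from station import robot gives the robot as it stands.
- The arm moves only by the shell command python3 -m inch 'ROWS' [FORCE]. ROWS is JSON, a list of rows, each a list of 5 numbers: the shift along the tool's x, y, z in m, then the turn about the tool's y in rad, then the closure in counts, from 0 (fully open) to 255 (shut). In form: [[dx, dy, dz, twist, fingers], ...]. A call has 1 to 20 rows; each row is the pose to reach, as a shift and turn from the pose measured when the call began, along the tool's axes at that moment; what a row does not reach only later rows make up. A row lasts 1/10 s, in which the tool goes at most 50 mm and 8.59 degrees, less where a joint would pass 70% of its speed; a pose out of reach is approached as far as the arm can. A call with a gripper value outside its range is refused whole. The fingers move at their own pace and stop on an object; FORCE is the grip in N (left out, the last holds). Time passes only in rows, so rows that repeat a pose let the fingers close. It gives the time, the measured TCP pose, the force and the opening at its end, in the units of the state.
- robot.get_state(): the state, without advancing time (a new reading comes with each control period).
- robot.camera(name): name is "scene" or "top" or "wrist"; returns the picture (480x640x3 uint8, blue, green, red); there is no depth.
- robot.camera_params(name): a dict with "vertical_fov" (degrees; the focal length in pixels is half the picture's height over the tangent of half this angle, whatever the lens; pixels are square), "cx", "cy" (the principal point, pixels), "k1" (the pictures are not rectified: a ray, as slopes to the right and down, at radius r is drawn at 1 + k1 r^2 times it, then the intrinsics apply), "T" (4x4, takes a point from camera to world coordinates); the wrist camera has in their place "hand_eye" (4x4, takes a point from camera to tool coordinates, whose origin is the TCP and whose axes are the tool frame's). Camera axes: x right, y down, z forward; pixel columns grow to the right and rows downward; lengths in m; the calibration is good to about 2 mm. A picture is of the moment at which its call begins: read the wrist's pose just before it. camera_params takes no time and is no camera call.
- robot.finish_job(): hands the job in, once; it reports no verdict.
Trained networks look in the newest picture that a camera, given by its name, has taken for a name from the list of things; names that differ only in an ending like _2 or _b are one class to them, and where a whole thing is asked for, a point or a joint stands for the part that bears it (a point fixed in the world has none). Each returns a list of dicts, best first, with "confidence" (0 to 1); they miss things now and then, are a little off and sometimes report something else, mostly with a low value. They report only what shows in the picture. A call takes as long as a camera call. They do not tell look-alikes from the thing itself.
- robot.search_frame(label, camera): "centre" ([x, y, z] in m, in world coordinates, good to about 4 mm: the middle of the surface that is visible of it).
- robot.mark_of(label, camera): "centre" ([x, y, z] in m, in world coordinates, good to about 4 mm: a listed point, or the origin of a listed thing).
The state is a dict: "clock": time; "joint_pos": joint angles; "qvel": joint speeds; "joint_torque": joint torques, N m; "position": TCP position; "eef_rot": TCP orientation; "contact_force": force on the tool from outside, world axes, zero at the start; "wrist_torque": the same for the moment, N m; "gripper_width": opening from 0.0 (shut) to 1.0 (fully open).
Only numpy, scipy, OpenCV 4.12 (cv2) and the standard library are available. Lean on these libraries where they do the work, as an engineer would, in place of code of your own. Each camera call takes 0.05 s, during which the arm holds its last target.

## Working session

There is one attempt and no reset: what is moved stays moved. The work goes in short steps, Python scripts to look and compute and a shell command to move; the robot and the scene stay as the last step left them, time stands still between calls to the robot, and variables do not carry over. Pictures are saved under pics/ and viewed, and the job is handed in when it is done.

```bash
ls; mkdir -p pics; cat > h.py <<'E'
import numpy as np, cv2
from scipy.spatial.transform import Rotation as R
from station import robot
def toolT(s=None):
    s=s or robot.get_state(); T=np.eye(4); T[:3,:3]=R.from_rotvec(s["eef_rot"]).as_matrix(); T[:3,3]=s["position"]; return T
def cam(name,T0=None):
    p=robot.camera_params(name); f=240/np.tan(np.radians(p["vertical_fov"])/2)
    T=np.array(p["T"]) if "T" in p else (toolT() if T0 is None else T0)@np.array(p["hand_eye"])
    return f,p["cx"],p["cy"],p["k1"],T
def proj(c,P):
    f,cx,cy,k,T=c; q=np.linalg.inv(T)@np.append(P,1); s=q[:2]/q[2]; s=s*(1+k*(s@s)); return np.array([cx+f*s[0],cy+f*s[1]])
def unproj(c,uv,z):
    f,cx,cy,k,T=c; d=np.array([(uv[0]-cx)/f,(uv[1]-cy)/f]); s=d.copy()
    for _ in range(30): s=d/(1+k*(s@s))
    r=T[:3,:3]@np.array([s[0],s[1],1]); o=T[:3,3]; return o+r*(z-o[2])/r[2]
E
python3 - <<'E'
from h import *
np.set_printoptions(precision=4,suppress=True)
for n in ("scene","top","wrist"):
    T=toolT(); im=robot.camera(n); cv2.imwrite(f"pics/{n}0.png",im); c=cam(n,T); print(n,c[:4],c[4].tolist())
for l in ["clamp_plate","clamp_base","slot_middle","latch","latch_pin","latch_pivot","gear","vial_1","objective_spare"]:
    for n in ("top","scene"):
        for d in robot.mark_of(l,n): print(l,n,np.round(d["centre"],4),round(d["confidence"],2))
print(robot.get_state())
E
```

```text
pics
scene (np.float64(580.5047145047199), 315.49912732006015, 243.9945203747859, 0.06670120578185211) [[-0.8907623464548391, -0.23260181579082057, 0.39043416529433284, -0.0159306742797879], [-0.45427188087411263, 0.4810288598652998, -0.7498321773729012, 0.9645100204652942], [-0.013397775388671483, -0.8452855323897973, -0.5341468602801404, 0.8365114602998637], [0.0, 0.0, 0.0, 1.0]]
top (np.float64(478.78193538280505), 319.32974643046043, 236.14173061349612, -0.044256392486074395) [[-0.027382179781522704, -0.9914954188267553, 0.12722834069486952, 0.3545241887085092], [-0.9995775414205508, 0.02839890359213531, 0.006183927749571567, -0.1453316852176781], [-0.009744481415636816, -0.12700526256939917, -0.9918541769643451, 1.3940145330048108], [0.0, 0.0, 0.0, 1.0]]
wrist (np.float64(382.17059183990375), 315.9558776478503, 244.34554579602926, -0.05827404745356574) [[0.3619520344646952, -0.8932015518993666, -0.2667990113014502, 0.28383506165017997], [-0.9321941406230565, -0.347483362305544, -0.10133803387117271, -0.5041621132825507], [-0.002192928386660646, 0.28538798258755976, -0.9584095630051351, 0.3847673353725192], [0.0, 0.0, 0.0, 1.0]]
clamp_plate top [ 0.6127 -0.2013 -0.0004] 0.95
clamp_plate top [ 0.4763 -0.1646 -0.0036] 0.93
clamp_plate top [ 0.3656 -0.576   0.0008] 0.77
clamp_plate scene [ 0.4712 -0.1631  0.0001] 0.91
clamp_plate scene [ 0.6113 -0.1977 -0.0017] 0.85
clamp_plate scene [ 0.371  -0.5787  0.0018] 0.62
clamp_base top [ 0.5463  0.0971 -0.0045] 0.67
clamp_base scene [0.5483 0.0955 0.0018] 0.59
clamp_base scene [0.6991 0.075  0.0034] 0.49
slot_middle top [0.5455 0.0979 0.0251] 0.68
slot_middle top [0.4755 0.1677 0.0604] 0.6
slot_middle scene [0.5496 0.0926 0.0221] 0.9Traceback (most recent call last):
  File "<stdin>", line 7, in <module>
ValueError: it knows: clamp_base, clamp_plate, gear, latch_pin, latch_pivot, objective_spare, slot_middle, vial
```

```bash
python3 - <<'E'
from h import *
np.set_printoptions(precision=4,suppress=True)
for l in ["latch_pin","latch_pivot","gear","vial","objective_spare"]:
    for n in ("top","scene"):
        for d in robot.mark_of(l,n): print(l,n,np.round(d["centre"],4),round(d["confidence"],2))
s=robot.get_state();print(s); print(toolT()[:3,:3])
E
```

```text
latch_pin top [0.4777 0.1679 0.0593] 0.67
latch_pin scene [0.475  0.1617 0.0585] 0.85
latch_pivot top [0.5239 0.1881 0.0588] 0.79
latch_pivot scene [0.522  0.1871 0.0542] 0.93
gear top [ 0.6717 -0.0262  0.0034] 0.44
gear scene [ 0.6709 -0.0287  0.0041] 0.51
vial top [ 0.7028 -0.1212 -0.0022] 0.45
vial scene [ 0.7022 -0.1247  0.0003] 0.6
vial scene [0.5476 0.0965 0.0016] 0.25
objective_spare top [0.6988 0.0672 0.0035] 0.62
objective_spare scene [0.6976 0.0759 0.0028] 0.68
objective_spare scene [0.523  0.1866 0.0552] 0.34
objective_spare scene [0.5486 0.0915 0.0232] 0.27
{'clock': 0.95, 'joint_pos': array([-1.22  ,  0.3196,  1.5645, -0.    ,  1.2574, -0.02  ]), 'qvel': array([ 0.0022,  0.0005,  0.0002,  0.001 ,  0.0003, -0.0003]), 'joint_torque': array([  0.0016, -41.2354, -23.2237,   0.0729,   0.0375,   0.    ]), 'position': array([ 0.2083, -0.5359,  0.214 ]), 'eef_rot': array([-1.3622,  0.9318, -0.932 ]), 'contact_force': array([0.7732, 0.8182, 0.9141]), 'wrist_torque': array([-0.0149, -0.0225, -0.0635]), 'gripper_width': 1.0023405679797401}
[[ 0.3624  0.      0.932 ]
 [-0.932  -0.0001  0.3624]
 [ 0.0001 -1.     -0.    ]]
```

View pics/top0.png

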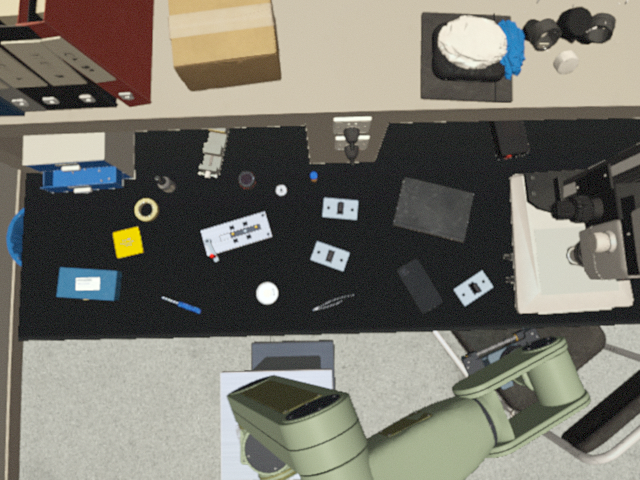

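View pics/scene0.png

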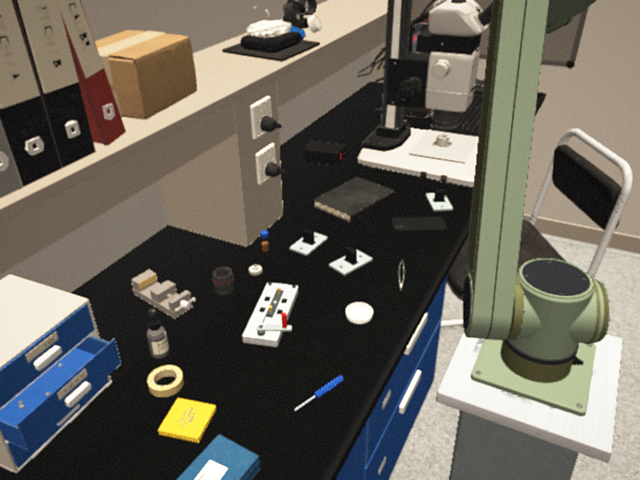

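View pics/wrist0.png

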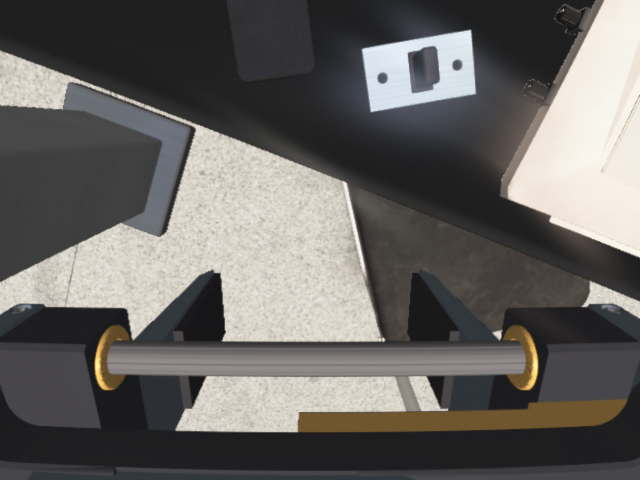

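The top view shows three look-alike plates at pixels (330,256), (340,209) and (474,288). They lie 0.50, 0.64 and 0.68 m from the base, so (330,256) fits "nearest to the base". The clamp is at (237,233), with the latch open and its red pin at (213,257). Next I'll confirm this in an enlarged crop.

```bash
python3 - <<'E'
from h import *
im=cv2.imread("pics/top0.png")
a=cv2.resize(im[225:285,295:365],None,fx=8,fy=8,interpolation=cv2.INTER_CUBIC)
b=cv2.resize(im[200:275,190:285],None,fx=8,fy=8,interpolation=cv2.INTER_CUBIC)
cv2.imwrite("pics/a.png",a);cv2.imwrite("pics/b.png",b)
E
```

```text
(no output)
```

View pics/a.png

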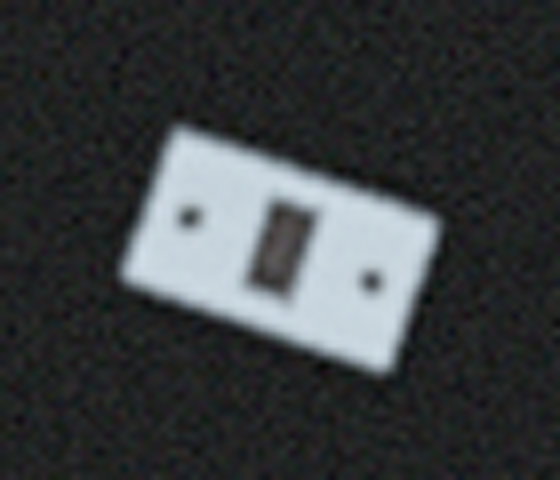

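View pics/b.png

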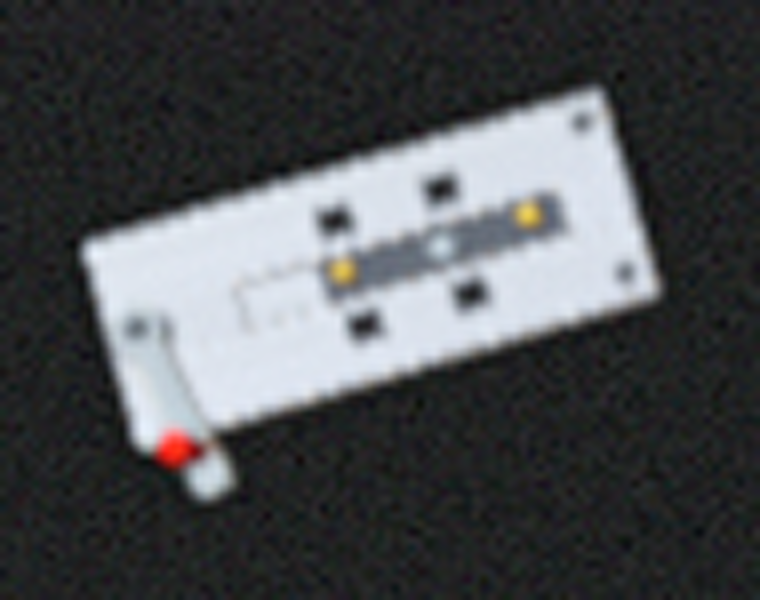

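```bash
python3 - <<'E'
from h import *
np.set_printoptions(precision=4,suppress=True)
c=cam("top")
A=lambda x,y,z:unproj(c,((x+.5)/8-.5+295,(y+.5)/8-.5+225),z)
B=lambda x,y,z:unproj(c,((x+.5)/8-.5+190,(y+.5)/8-.5+200),z)
h1,h2=A(190,217,.005),A(372,282,.005); d=h1-h2
print("holes",h1,h2,np.linalg.norm(d),"mid",(h1+h2)/2,"yaw",np.degrees(np.arctan2(d[1],d[0])))
cs=[A(*p,.006) for p in((178,125),(442,218),(390,375),(120,282))];print("cornermean",np.mean(cs,0))
d=cs[0]-cs[1]+cs[3]-cs[2];print(np.degrees(np.arctan2(d[1],d[0])))
s1,s2=B(342,271,.034),B(528,215,.034);d=s1-s2
print("studs",s1,s2,np.linalg.norm(d),"mid",(s1+s2)/2,"yaw",np.degrees(np.arctan2(d[1],d[0])))
P=[B(*p,.024) for p in((335,220),(440,188),(470,293),(365,325))];print("pads",np.mean(P,0))
k=[B(*p,.020) for p in((80,245),(600,88),(662,295))];d=k[0]-k[1];print("yaw",np.degrees(np.arctan2(d[1],d[0])),np.linalg.norm(d),k)
E
```

```text
holes [ 0.4871 -0.1325  0.005 ] [ 0.4616 -0.1979  0.005 ] 0.07026247366006558 mid [ 0.4744 -0.1652  0.005 ] yaw 68.65513113305714
cornermean [ 0.4742 -0.1657  0.006 ]
69.10583453949938
studs [0.544 0.113 0.034] [0.5624 0.0458 0.034 ] 0.0697191157014953 mid [0.5532 0.0794 0.034 ] yaw 105.29787934305165
pads [0.5501 0.0929 0.024 ]
yaw 105.35759904276341 0.19764224336742303 [array([0.5582, 0.2115, 0.02  ]), array([0.6106, 0.021 , 0.02  ]), array([ 0.5338, -0.0006,  0.02  ])]
```

```bash
python3 - <<'E'
from h import *
np.set_printoptions(precision=4,suppress=True)
c=cam("wrist");T=toolT()
for dz in (0,.03,.06):
  for h in (.15,.2): print(dz,h,proj(c,(T@np.array([0,h,dz,1]))[:3]))
E
python3 -m inch '[[-0.025,0,0.038,0.08,0],[-0.06,0,0.09,0.2,0],[-0.09,0,0.14,0.3,0],[-0.12,0,0.185,0.4,0],[-0.15,0.02,0.23,0.5,0],[-0.18,0.03,0.275,0.6,0],[-0.21,0.04,0.32,0.7,0],[-0.235,0.05,0.36,0.738,0],[-0.249,0.064,0.382,0.738,0],[-0.249,0.064,0.382,0.738,0],[-0.249,0.064,0.382,0.738,0]]'
```

```text
0 0.15 [318.5891 228.9938]
0 0.2 [318.285  216.5685]
0.03 0.15 [318.6404 194.6145]
0.03 0.2 [318.3223 186.3718]
0.06 0.15 [318.6916 158.5178]
0.06 0.2 [318.3593 154.8856]
clock: 2.05
position: [0.4749, -0.1632, 0.149]
eef_rot: [-1.016, 1.473, -1.47]
contact_force: [-0.8, -0.5, 0.4]
gripper_width: 1.005
```

```bash
python3 - <<'E'
from h import *
s=robot.get_state(); print(s["position"],s["eef_rot"]); im=robot.camera("wrist"); cv2.imwrite("pics/w1.png",im); np.save("T1",toolT(s)); print(toolT(s))
E
```

```text
[ 0.47487949 -0.16322796  0.14896962] [-1.01574718  1.47306881 -1.47021343]
[[-3.55210135e-01 -1.50503656e-03  9.34785267e-01  4.74879490e-01]
 [-9.34786427e-01  9.02137568e-04 -3.55209124e-01 -1.63227962e-01]
 [-3.08702188e-04 -9.99998461e-01 -1.72733616e-03  1.48969618e-01]
 [ 0.00000000e+00  0.00000000e+00  0.00000000e+00  1.00000000e+00]]
```

View pics/w1.png

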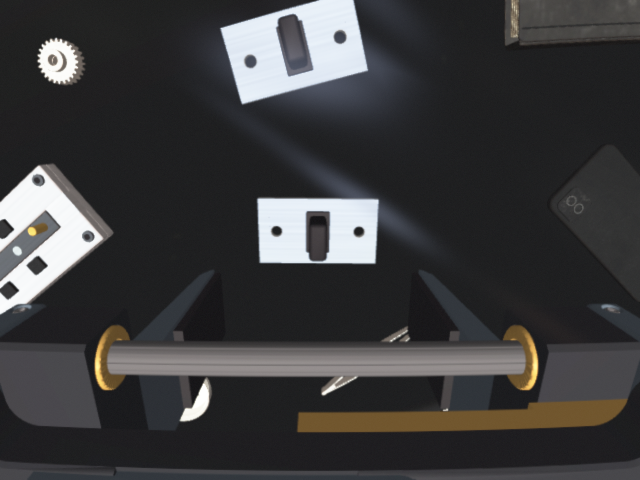

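The wrist view shows the chosen plate square to the jaws at (318,231), with its holes at (277,231) and (359,231). The other plate is further away, at (295,50).

```bash
python3 - <<'E'
from h import *
np.set_printoptions(precision=4,suppress=True)
T=np.load("T1.npy");c=cam("wrist",T)
def an(p,z): return (np.linalg.inv(T)@np.append(unproj(c,p,z),1))[:3]
h1,h2=an((277,231),.006),an((359,231.3),.006);print(h1,h2,(h1+h2)/2,np.linalg.norm(h1-h2))
K=[an(p,.006) for p in((258,198),(379,198.5),(376,264),(259,263))];print(np.mean(K,0),K)
E
```

```text
[-0.0354  0.143  -0.0017] [ 0.0343  0.143  -0.002 ] [-0.0006  0.143  -0.0018] 0.06976232403518644
[-0.0006  0.143  -0.0023] [array([-0.0504,  0.1429,  0.0266]), array([0.0501, 0.1429, 0.0262]), array([ 0.0502,  0.143 , -0.0315]), array([-0.052 ,  0.143 , -0.0306])]
```

```bash
python3 -m inch '[[-0.001,0.04,-0.002,0,0],[-0.001,0.08,-0.002,0,60],[-0.001,0.11,-0.002,0,100],[-0.001,0.125,-0.002,0,100],[-0.001,0.133,-0.002,0,100],[-0.001,0.134,-0.002,0,100],[-0.001,0.134,-0.002,0,255],[-0.001,0.134,-0.002,0,255],[-0.001,0.134,-0.002,0,255],[-0.001,0.134,-0.002,0,255],[-0.001,0.134,-0.002,0,255],[-0.001,0.134,-0.002,0,255]]' 30
```

```text
clock: 3.3
position: [0.4728, -0.163, 0.0158]
eef_rot: [-1.015, 1.473, -1.472]
contact_force: [-0.1, -0.8, 1.4]
gripper_width: 0.154
```

```bash
python3 -m inch '[[0,-0.015,0,0,255],[0,-0.05,0,0,255],[-0.02,-0.08,-0.01,0,255],[-0.055,-0.1,-0.02,-0.1,255],[-0.09,-0.104,-0.037,-0.22,255],[-0.125,-0.104,-0.052,-0.34,255],[-0.16,-0.104,-0.066,-0.46,255],[-0.19,-0.104,-0.08,-0.57,255],[-0.202,-0.104,-0.084,-0.632,255],[-0.202,-0.104,-0.084,-0.632,255],[-0.202,-0.104,-0.084,-0.632,255]]'
python3 - <<'E'
from h import *
s=robot.get_state(); im=robot.camera("wrist"); cv2.imwrite("pics/w2.png",im); np.save("T2",toolT(s)); print(toolT(s),s["contact_force"])
E
```

```text
clock: 4.4
position: [0.466, 0.0555, 0.1195]
eef_rot: [-1.326, 1.011, -1.01]
contact_force: [-0.1, 1.0, -1.7]
gripper_width: 0.152
[[ 2.64230222e-01 -1.49303488e-03  9.64458480e-01  4.66038918e-01]
 [-9.64459530e-01 -8.77893520e-04  2.64229151e-01  5.55362821e-02]
 [ 4.52188511e-04 -9.99998500e-01 -1.67193772e-03  1.19463117e-01]
 [ 0.00000000e+00  0.00000000e+00  0.00000000e+00  1.00000000e+00]] [-0.12156495  1.04873962 -1.74979576]
```

View pics/w2.png

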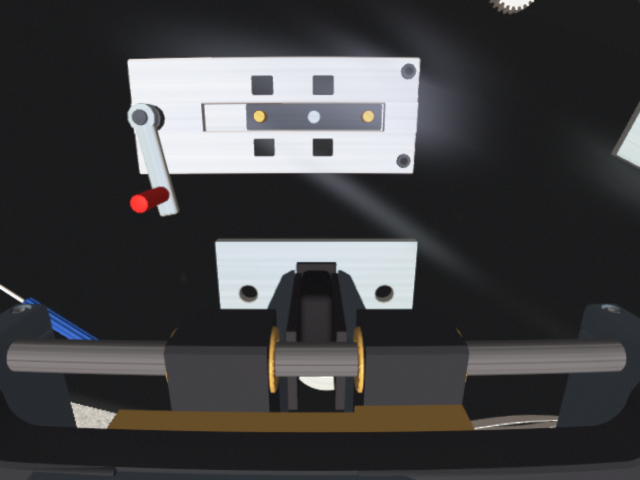

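The wrist view shows the plate held level with its holes at (249,293) and (384,293). The studs are at (260,117) and (369,117), and the latch is open with its pin at (140,203).

```bash
python3 - <<'E'
from h import *
np.set_printoptions(precision=4,suppress=True)
im=cv2.imread("pics/w2.png")
hsv=cv2.cvtColor(im,cv2.COLOR_BGR2HSV); m=((hsv[...,0]>15)&(hsv[...,0]<32)&(hsv[...,1]>110)&(hsv[...,2]>110)).astype(np.uint8); m[200:]=0
n,l,st,ce=cv2.connectedComponentsWithStats(m); 
S=[ce[i] for i in range(1,n) if st[i,4]>30]; print(S,[st[i] for i in range(1,n)])
g=cv2.cvtColor(im,cv2.COLOR_BGR2GRAY); m=(g<110).astype(np.uint8); H=[]
for x0 in(249,384):
    r=m[280:306,x0-14:x0+15]; n,l,st,ce=cv2.connectedComponentsWithStats(r)
    for i in range(1,n): print(st[i],ce[i]+[x0-14,280])
    i=1+np.argmin([abs(ce[k]-[14,13]).sum() for k in range(1,n)]);H.append(ce[i]+[x0-14,280])
T=np.load("T2.npy");c=cam("wrist",T); Ti=np.linalg.inv(T)
an=lambda p,z:(Ti@np.append(unproj(c,p,z),1))[:3]
zt=T[2,3]-.0155+.006
for z in(zt,zt-.003):
  h=[an(p,z) for p in H]; print("holes",h,(h[0]+h[1])/2)
s=[an(p,.034) for p in sorted(map(tuple,S))]; print("studs",s,sum(s)/len(s))
P=[an(p,.024) for p in((262,85),(323,85),(264,147),(322.5,147.5))];print("pads",np.mean(P,0))
print("pivot",an((140,117),.04), "pin top",an((139,204),.0745),"base corners",[an(p,.02) for p in((128,59),(419,58),(415,173))])
cv2.imwrite("pics/w2c.png",cv2.resize(im[40:320,120:440],None,fx=2.4,fy=2.1))
print("pinpoint world",unproj(c,(139,204),.0745),"pivot",unproj(c,(140,117),.04),"stud mid",(T@np.append(sum(s)/len(s),1)))
E
```

```text
[array([259.0857, 115.9333])] [array([254, 111,  11,  11, 105], dtype=int32)]
[  5   6  17  15 215] [248. 293.]
[  5   5  18  16 216] [383.7778 292.8796]
holes [array([-0.0373,  0.0095,  0.0016]), array([0.0327, 0.0095, 0.0016])] [-0.0023  0.0095  0.0016]
holes [array([-0.0379,  0.0125,  0.0002]), array([0.0332, 0.0125, 0.0003])] [-0.0023  0.0125  0.0003]
studs [array([-0.0388,  0.0853,  0.0912])] [-0.0388  0.0853  0.0912]
pads [-0.0177  0.0953  0.091 ]
pivot [-0.1139  0.0793  0.0913] pin top [-0.105   0.0448  0.0417] base corners [array([-0.1269,  0.0992,  0.1293]), array([0.0654, 0.0993, 0.1286]), array([0.0675, 0.0994, 0.0534])]
pinpoint world [0.4784 0.1678 0.0745] pivot [0.5238 0.1894 0.04  ] stud mid [0.5436 0.117  0.034  1.    ]
```

```bash
python3 -m inch '[[0,0,0.03,0,255],[-0.001,0.02,0.06,0,255],[-0.0015,0.04,0.082,0,255],[-0.0015,0.055,0.0896,0,255],[-0.0015,0.06,0.0896,0,255],[-0.0015,0.064,0.0896,0,255],[-0.0015,0.066,0.0896,0,255],[-0.0015,0.066,0.0896,0,255]]'
python3 - <<'E'
from h import *
s=robot.get_state(); im=robot.camera("wrist"); cv2.imwrite("pics/w3.png",im); np.save("T3",toolT(s)); print(s["position"],s["contact_force"])
cv2.imwrite("pics/s3.png",cv2.resize(robot.camera("scene")[250:370,210:330],None,fx=5,fy=5,interpolation=cv2.INTER_CUBIC))
E
```

```text
clock: 5.25
position: [0.5515, 0.0798, 0.0539]
eef_rot: [-1.325, 1.011, -1.011]
contact_force: [-0.7, -0.2, -2.4]
gripper_width: 0.152
[0.55148812 0.07984766 0.05389909] [-0.72693616 -0.23452352 -2.42988088]
```

View pics/w3.png

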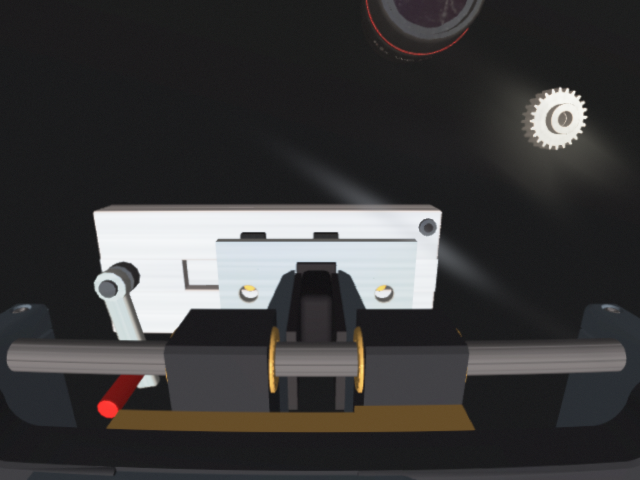

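View pics/s3.png

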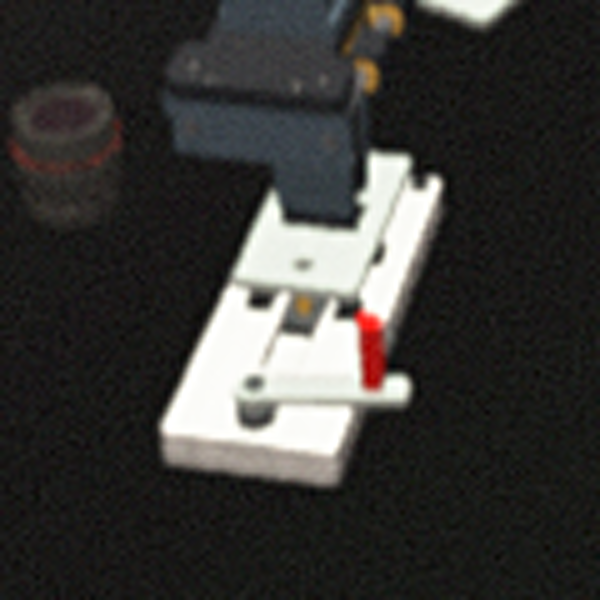

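```bash
python3 - <<'E'
from h import *
im=cv2.imread("pics/w3.png")
cv2.imwrite("pics/w3c.png",np.hstack([cv2.resize(im[275:310,x-18:x+18],None,fx=11,fy=11,interpolation=cv2.INTER_CUBIC) for x in(249,383)]))
np.set_printoptions(precision=2,suppress=True)
T=np.load("T3.npy");c=cam("wrist",T)
# predicted stud top positions & hole outlines if plate aligned: stud axis under hole
for hx in(-.0373,.0327):
  for hz in(.0016,):
    print([proj(c,(T@np.array([hx,y,hz,1]))[:3]) for y in(T[2,3]-.044,T[2,3]-.038,T[2,3]-.034)])
E
```

```text
[array([248.13, 292.6 ]), array([250.04, 288.02]), array([251.26, 285.11])]
[array([383.71, 292.58]), array([381.81, 288.  ]), array([380.6 , 285.08])]
```

View pics/w3c.png

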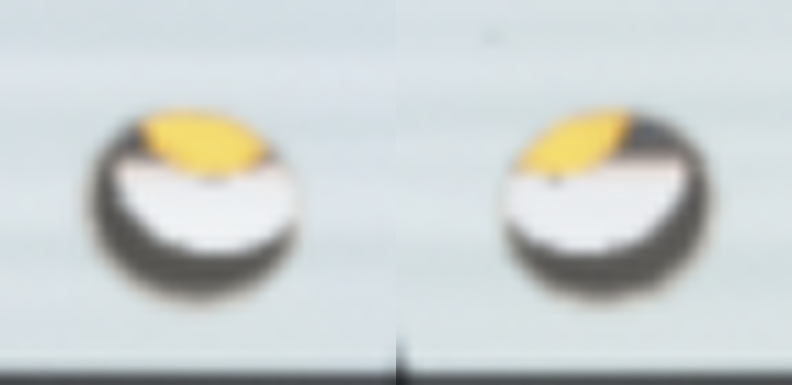

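The crop shows brass in both holes. The studs sit about 0.6 mm along tool −x and 0.4 mm along +z from the hole centres. I'll correct that and descend gently.

```bash
python3 -m inch '[[-0.0006,0.001,0.0004,0,255],[-0.0006,0.0025,0.0004,0,255],[-0.0006,0.004,0.0004,0,255],[-0.0006,0.005,0.0004,0,255],[-0.0006,0.006,0.0004,0,255],[-0.0006,0.006,0.0004,0,255]]'
```

```text
clock: 5.95
position: [0.5521, 0.0807, 0.0479]
eef_rot: [-1.325, 1.011, -1.011]
contact_force: [-0.3, -0.3, -3.0]
gripper_width: 0.155
```

```bash
python3 -m inch '[[0,0.001,0,0,255],[0,0.002,0,0,255],[0,0.003,0,0,255],[0,0.004,0,0,255],[0,0.004,0,0,255]]'
```

```text
clock: 6.45
position: [0.552, 0.0807, 0.0438]
eef_rot: [-1.325, 1.011, -1.011]
contact_force: [-0.2, 0.8, -1.3]
gripper_width: 0.152
```

```bash
python3 -m inch '[[0,0.001,0,0,255],[0,0.002,0,0,255],[0,0.003,0,0,255],[0,0.0036,0,0,255],[0,0.004,0,0,255],[0,0.004,0,0,255]]'
```

```text
clock: 7.05
position: [0.552, 0.0807, 0.0398]
eef_rot: [-1.325, 1.011, -1.011]
contact_force: [-1.2, -0.2, -1.4]
gripper_width: 0.153
```

```bash
python3 -m inch '[[0,0.0004,0,0,255],[0,0.0008,0,0,255],[0,0.0008,0,0,255],[0,0.0008,0,0,255]]'
python3 - <<'E'
from h import *
s=robot.get_state(); im=robot.camera("wrist"); cv2.imwrite("pics/w4.png",im); print(s["position"],s["contact_force"])
cv2.imwrite("pics/s4.png",np.hstack([cv2.resize(robot.camera("scene")[265:365,220:300],(400,500),interpolation=cv2.INTER_CUBIC),cv2.resize(im[220:320,200:420][:, :],(400,182))[:0].reshape(-1,400,3) if 0 else cv2.resize(im[200:325,200:300],(400,500),interpolation=cv2.INTER_CUBIC)]))
E
```

```text
clock: 7.45
position: [0.552, 0.0807, 0.0392]
eef_rot: [-1.325, 1.011, -1.011]
contact_force: [-1.4, -0.3, 1.5]
gripper_width: 0.154
[0.55197849 0.08068121 0.03923556] [-1.42305925 -0.30435813  1.46979505]
```

View pics/s4.png

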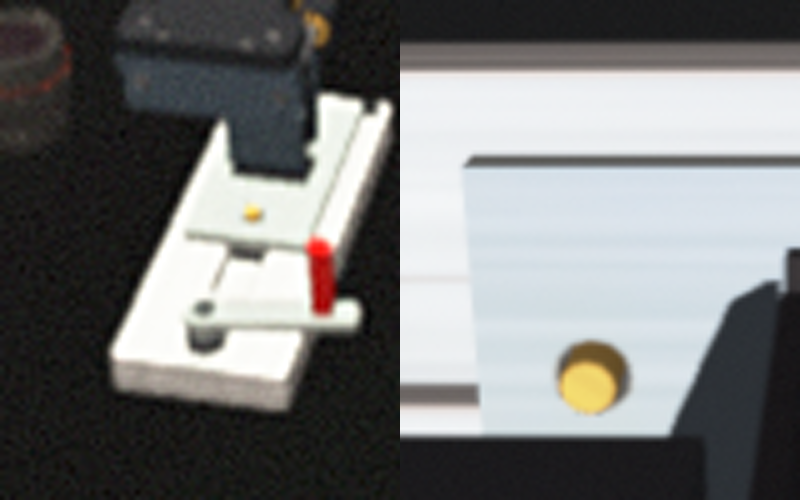

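View pics/w4.png

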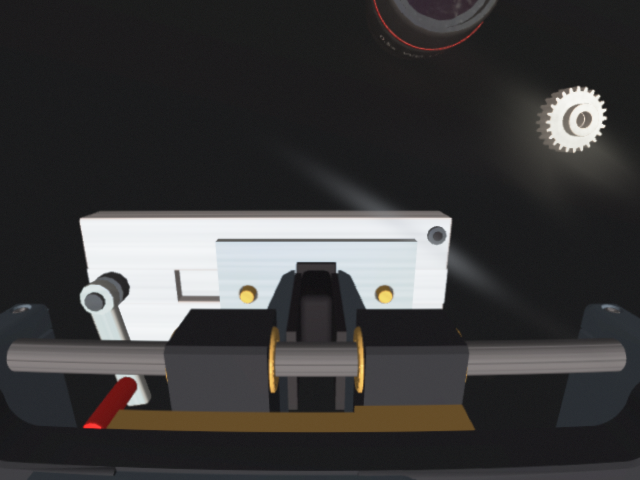

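Both studs show through the holes, at (247,295) and (385,295), and the pads have taken up the load. Releasing now.

```bash
python3 -m inch '[[0,0,0,0,140],[0,0,0,0,140],[0,0,0,0,140],[0,0,0,0,140],[0,-0.01,0,0,140],[0,-0.03,0,0,140],[0,-0.06,-0.01,0,140],[0,-0.09,-0.04,0,140],[0,-0.1,-0.08,0,140],[0,-0.1,-0.1,0,140],[0,-0.1,-0.1,0,140]]'
python3 - <<'E'
from h import *
s=robot.get_state(); im=robot.camera("wrist"); cv2.imwrite("pics/w5.png",im); np.save("T5",toolT(s)); print(toolT(s),s["contact_force"])
cv2.imwrite("pics/s5.png",cv2.resize(robot.camera("scene")[265:365,220:320],None,fx=6,fy=6,interpolation=cv2.INTER_CUBIC))
for l in ("latch_pin","latch_pivot"): print(l,robot.mark_of(l,"wrist"),robot.mark_of(l,"scene"))
E
```

```text
clock: 8.65
position: [0.4533, 0.0539, 0.1405]
eef_rot: [-1.325, 1.011, -1.011]
contact_force: [0.6, -0.2, -0.9]
gripper_width: 0.451
[[ 2.62931197e-01 -7.94505763e-04  9.64814259e-01  4.53266408e-01]
 [-9.64814380e-01 -8.70290526e-04  2.62930513e-01  5.39183777e-02]
 [ 6.30768901e-04 -9.99999306e-01 -9.95377115e-04  1.40486395e-01]
 [ 0.00000000e+00  0.00000000e+00  0.00000000e+00  1.00000000e+00]] [ 0.60625179 -0.22708003 -0.89174318]
latch_pin [{'centre': [0.4839, 0.1667, 0.0591], 'confidence': 0.6}] [{'centre': [0.4774, 0.1641, 0.0566], 'confidence': 0.62}]
latch_pivot [{'centre': [0.5218, 0.1878, 0.0561], 'confidence': 0.83}] [{'centre': [0.5222, 0.1885, 0.0544], 'confidence': 0.65}, {'centre': [0.7035, 0.076, 0.0065], 'confidence': 0.43}]
```

View pics/w5.png

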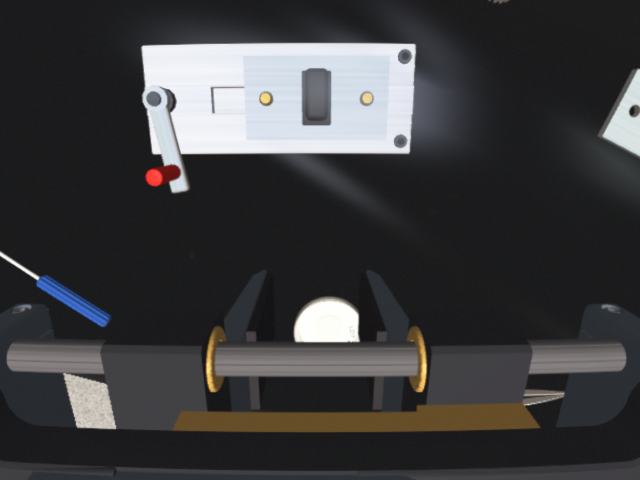

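View pics/s5.png

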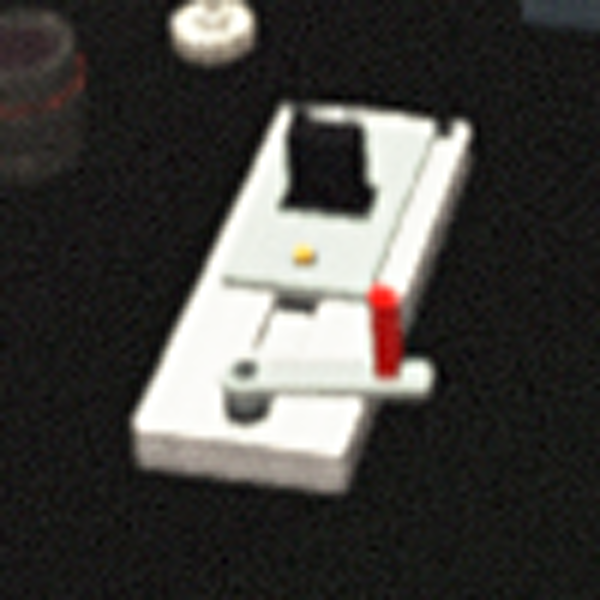

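```bash
python3 - <<'E'
from h import *
np.set_printoptions(precision=4,suppress=True)
s=robot.get_state(); print(s["clock"],s["joint_pos"])
T=np.load("T5.npy");c=cam("wrist",T)
pt=unproj(c,(154,177.5),.0745); pv=unproj(c,(154,98),.0395)
print(pt,pv,np.linalg.norm((pt-pv)[:2]))
h=[unproj(c,p,.034) for p in((265.5,98.5),(367,98.3))]; print("studs",h,(h[0]+h[1])/2)
im=cv2.imread("pics/w5.png"); cv2.imwrite("pics/w5c.png",cv2.resize(im[30:200,130:310],(720,600),interpolation=cv2.INTER_CUBIC)[:600])
E
```

```text
8.95 [ 0.0946  0.2067  1.9295 -0.0008  1.0062  1.3991]
[0.4786 0.1679 0.0745] [0.5243 0.1897 0.0395] 0.05066735360103537
studs [array([0.5433, 0.1167, 0.034 ]), array([0.5617, 0.0494, 0.034 ])] [0.5525 0.0831 0.034 ]
```

View pics/w5c.png

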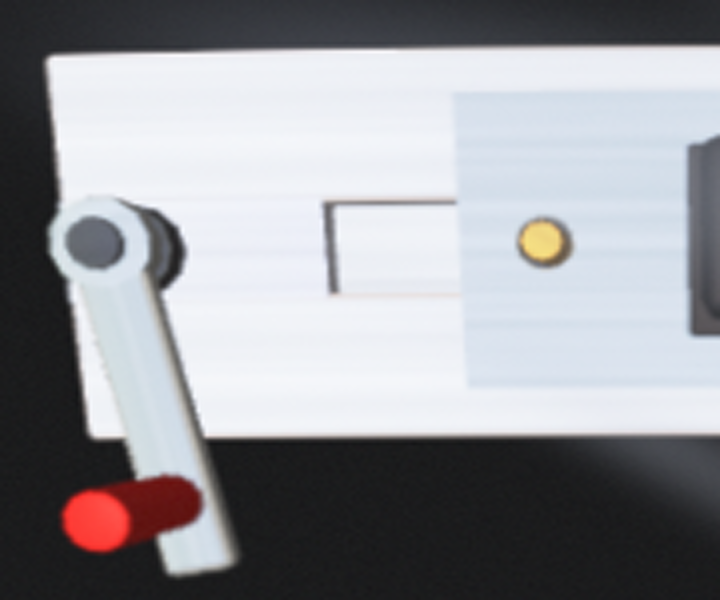

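Plate lies flat at home and the latch is still open. Now I'll straddle the pin with jaws about 25 mm apart.

```bash
python3 -m inch '[[-0.03,0,0.015,-0.05,185],[-0.065,0,0.035,-0.1,185],[-0.095,0,0.05,-0.175,185],[-0.1035,0,0.0543,-0.175,185],[-0.1035,0.01,0.0543,-0.175,185],[-0.1035,0.03,0.0543,-0.175,185],[-0.1035,0.045,0.0543,-0.175,185],[-0.1035,0.05,0.0543,-0.175,185],[-0.1035,0.05,0.0543,-0.175,185]]'
python3 - <<'E'
from h import *
s=robot.get_state(); im=robot.camera("wrist"); cv2.imwrite("pics/w6.png",im); print(toolT(s),s["contact_force"])
E
```

```text
clock: 9.85
position: [0.4809, 0.1675, 0.088]
eef_rot: [-1.389, 0.881, -0.878]
contact_force: [-0.3, 0.3, -0.6]
gripper_width: 0.272
[[ 4.26180881e-01 -3.28956984e-03  9.04631989e-01  4.80948845e-01]
 [-9.04637919e-01 -1.88327960e-03  4.26176827e-01  1.67541115e-01]
 [ 3.01736528e-04 -9.99992816e-01 -3.77848738e-03  8.79770427e-02]
 [ 0.00000000e+00  0.00000000e+00  0.00000000e+00  1.00000000e+00]] [-0.30848592  0.26435253 -0.57639309]
```

View pics/w6.png

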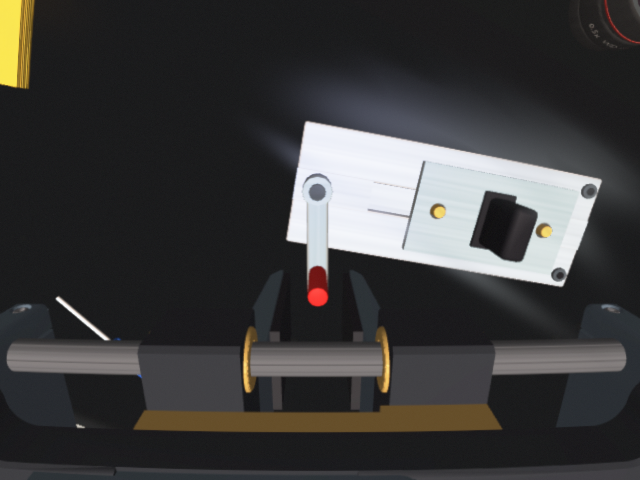

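```bash
python3 -m inch '[[0,0.01,0,0,185],[0,0.025,0,0,185],[0,0.034,0,0,185],[0,0.036,0,0,185],[0,0.036,0,0,185]]'
```

```text
clock: 10.4
position: [0.4816, 0.1678, 0.0526]
eef_rot: [-1.388, 0.88, -0.879]
contact_force: [-0.1, -0.6, -0.3]
gripper_width: 0.274
```

```bash
python3 -m inch '[[0.004,0,0,0,185],[0.007,0,0,0,185],[0.012,0,0.001,-0.1,185],[0.0168,0,0.0024,-0.2,185],[0.0215,0,0.0043,-0.3,185],[0.0259,0,0.0067,-0.4,185],[0.0301,0,0.0095,-0.5,185],[0.034,0,0.0127,-0.6,185],[0.0376,0,0.0163,-0.7,185],[0.0407,0,0.0202,-0.8,185],[0.0435,0,0.0244,-0.9,185],[0.0459,0,0.0289,-1.0,185],[0.0459,0,0.0289,-1.0,185]]'
python3 - <<'E'
from h import *
s=robot.get_state(); im=robot.camera("wrist"); cv2.imwrite("pics/w7.png",im); print(toolT(s),s["contact_force"])
E
```

```text
clock: 11.7
position: [0.5281, 0.1384, 0.0529]
eef_rot: [-1.57, 0.103, -0.102]
contact_force: [0.1, -0.3, 0.3]
gripper_width: 0.274
[[ 9.91436486e-01 -7.23345680e-04  1.30587787e-01  5.28055216e-01]
 [-1.30588590e-01 -1.20447813e-03  9.91435913e-01  1.38407035e-01]
 [-5.59860751e-04 -9.99999013e-01 -1.28862426e-03  5.29394151e-02]
 [ 0.00000000e+00  0.00000000e+00  0.00000000e+00  1.00000000e+00]] [ 0.09927587 -0.34696968  0.31183541]
```

View pics/w7.png

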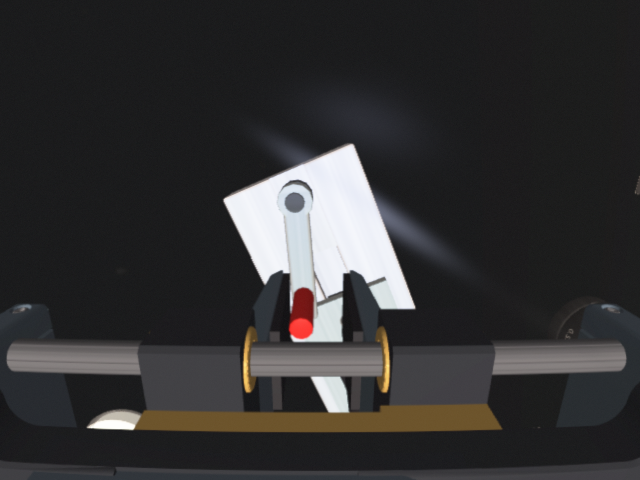

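```bash
python3 -m inch '[[0.004,0,0.0015,-0.1,185],[0.008,0,0.003,-0.2,185],[0.011,0,0.0045,-0.3,185],[0.0135,0,0.006,-0.4,185],[0.0145,0,0.0065,-0.4,185],[0.0145,0,0.0065,-0.4,185]]'
python3 - <<'E'
from h import *
s=robot.get_state(); im=robot.camera("wrist"); cv2.imwrite("pics/w8.png",im); print(toolT(s),s["contact_force"])
E
```

```text
clock: 12.35
position: [0.5428, 0.1428, 0.0529]
eef_rot: [-1.562, -0.206, 0.208]
contact_force: [-1.0, -0.9, 0.1]
gripper_width: 0.27
[[ 0.96528723 -0.0011137  -0.26118829  0.5428038 ]
 [ 0.26118656 -0.00148842  0.96528719  0.14275905]
 [-0.0014638  -0.99999827 -0.00114587  0.05291504]
 [ 0.          0.          0.          1.        ]] [-0.9633087  -0.93658467  0.05509236]
```

View pics/w8.png

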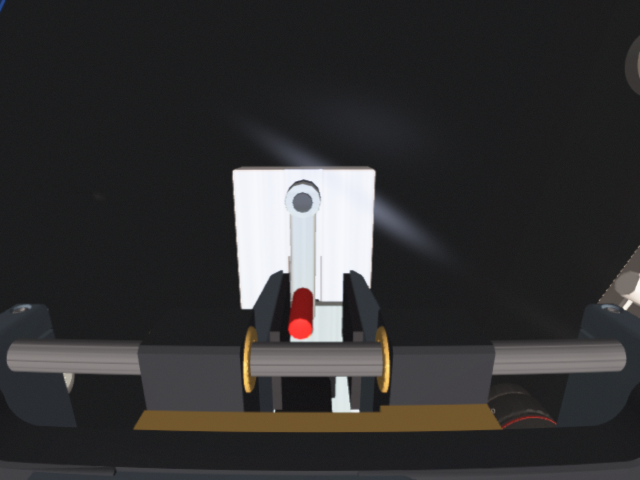

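Latch arm now lies nearly along the base axis. I'll push in small steps and watch for the stop's force.

```bash
python3 -m inch '[[0.0007,0,0,0,185],[0.0014,0,0,0,185],[0.0014,0,0,0,185]]'
```

```text
clock: 12.7
position: [0.5434, 0.1429, 0.0528]
eef_rot: [-1.562, -0.205, 0.21]
contact_force: [-3.4, -1.5, 1.7]
gripper_width: 0.269
```

```bash
python3 -m inch '[[0.0005,0,0,0,185],[0.001,0,0,0,185],[0.001,0,0,0,185]]'
```

```text
clock: 13.0
position: [0.5434, 0.1429, 0.0528]
eef_rot: [-1.563, -0.203, 0.211]
contact_force: [-3.8, -1.8, 3.2]
gripper_width: 0.278
```

```bash
python3 -m inch '[[0.001,0,0,0,185],[0.002,0,0,0,185],[0.002,0,0,0,185]]'
python3 - <<'E'
from h import *
s=robot.get_state(); im=robot.camera("top"); cv2.imwrite("pics/t9.png",cv2.resize(im[195:275,185:290],None,fx=7,fy=7,interpolation=cv2.INTER_CUBIC)); print(s["contact_force"],s["gripper_width"])
E
```

```text
clock: 13.3
position: [0.5435, 0.1429, 0.0526]
eef_rot: [-1.563, -0.2, 0.215]
contact_force: [-6.3, -2.4, 5.6]
gripper_width: 0.273
[-6.25676449 -2.37318971  5.64841762] 0.2732414994130745
```

The force rises with no motion, so the stop is reached. Back off 4 mm, then lift clear.

```bash
python3 -m inch '[[-0.003,0,0,0,185],[-0.006,0,0,0,185],[-0.007,0,0,0,185],[-0.007,-0.01,0,0,185],[-0.007,-0.035,0,0,185],[-0.007,-0.07,0,0,185],[-0.007,-0.09,-0.04,0,185],[-0.007,-0.11,-0.08,0,185],[-0.007,-0.11,-0.1,0,185],[-0.007,-0.11,-0.1,0,185]]'
python3 - <<'E'
from h import *
s=robot.get_state(); T=toolT(s); im=robot.camera("wrist"); cv2.imwrite("pics/w10.png",im); np.save("T10",T); print(T,s["contact_force"])
sc=robot.camera("scene"); tp=robot.camera("top")
cv2.imwrite("pics/s10.png",np.hstack([cv2.resize(sc[265:365,220:310],(360,400),interpolation=cv2.INTER_CUBIC),cv2.resize(tp[195:275,190:280],(450,400),interpolation=cv2.INTER_CUBIC)])[:, :800])
cv2.imwrite("pics/t10.png",tp);cv2.imwrite("pics/sc10.png",sc)
E
```

```text
clock: 14.35
position: [0.5654, 0.0428, 0.1644]
eef_rot: [-1.564, -0.201, 0.209]
contact_force: [0.5, 0.6, 0.1]
gripper_width: 0.274
[[ 0.96614605 -0.00503349 -0.25794665  0.56541649]
 [ 0.25792838 -0.00400497  0.96615574  0.04277235]
 [-0.0058962  -0.99997931 -0.00257111  0.16443134]
 [ 0.          0.          0.          1.        ]] [0.47416188 0.62656025 0.10592517]
```

View pics/w10.png

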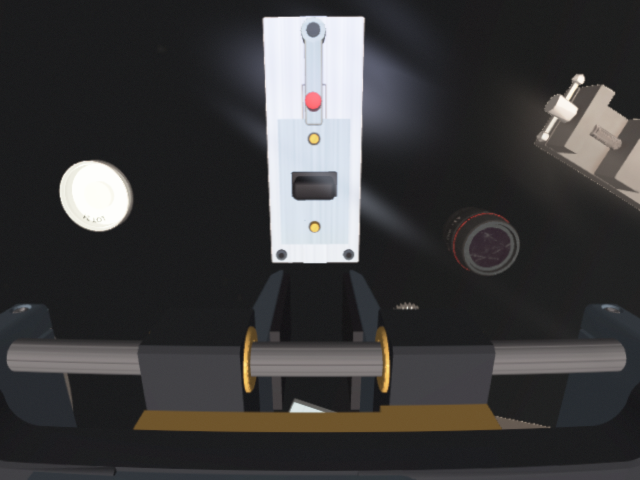

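View pics/s10.png

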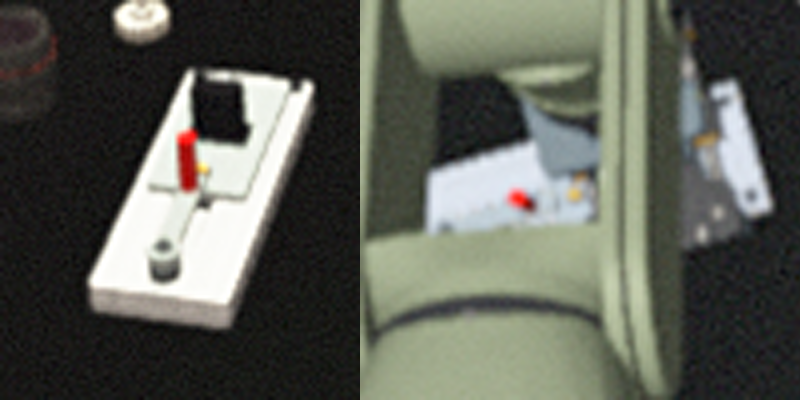

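```bash
python3 - <<'E'
from h import *
T=np.load("T10.npy");c=cam("wrist",T)
u=lambda p,z:unproj(c,p,z)[:2]
pv=u((313.5,30),.0395);pin=u((313.5,101),.0745);s1,s2=u((314,139),.034),u((315,227),.034)
a=lambda d:np.degrees(np.arctan2(d[1],d[0]))
print("latch",a(pin-pv),np.linalg.norm(pin-pv),"base -x",a(s2-s1),np.linalg.norm(s2-s1),"start latch",a(np.array([.4786,.1679])-[.5243,.1897]))
robot.camera("scene")
for l in("gear","vial","objective_spare"): print(l,[ (np.round(d["centre"],3),round(d["confidence"],2)) for d in robot.mark_of(l,"scene")])
print(robot.get_state()["clock"])
E
```

```text
latch -74.70036663110305 0.05035136855043378 base -x -74.48528508806785 0.06937828816855879 start latch -154.4977344859247
gear [(array([ 0.671, -0.031, -0.   ]), 0.69)]
vial [(array([ 0.7  , -0.122, -0.001]), 0.48), (array([ 0.671, -0.03 ,  0.001]), 0.34)]
objective_spare [(array([0.703, 0.078, 0.004]), 0.79)]
14.7
```

Latch has swung about 80° (1.4 rad) and lines up with the base axis. The bystanders haven't moved and the gripper is clear, so I'm handing in.

```bash
python3 -c "
from station import robot
print(robot.finish_job())"
```

```text
the job is handed in; nothing more can be done
None
```

The clamp plate is on the studs and flat at home, the latch is shut over its end, and the job was handed in at about 14.7 s of the 69 s allowed.

- **Plate:** I took the one nearest the base (0.50 m away, against 0.64 and 0.68 m). The wrist view showed the studs about 14 mm off the middle, so I lined the holes up over them. It went down at about 3 N with no sliding search needed. It sat at pad height, and both studs showed through the holes before and after I let go.
- **Latch:** I pushed the pin round with open jaws until the push force rose to about 9 N with no further movement, which I took as its stop. I then backed off and lifted clear. The last picture puts the arm at −74.7° against −74.5° for the clamp's axis, a swing of about 80° (1.4 rad). It overlaps the plate's end.
- **Bystanders:** The gear, vial and lens were found where they started, within the networks' error.

No check failed. In the last top view the arm hid part of the clamp, so the final check rests on the wrist and scene views.

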